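# Wedge a resin panel tight in its bench jig

## Robot

A 6-joint arm with a two-finger parallel gripper is mounted at the origin on the work surface. World frame = base frame: x ahead of the robot, y to its left, z up, the work surface at z = 0. Lengths are in m, angles in rad, forces in N, time in s.
With the tool pointing down it reaches from about 0.275 to 0.725 m from the base axis. Payload 5.6 kg.
Tool frame: the origin (TCP) lies midway between the tips of the shut fingers; the grasp point (between the pads) lies 19 mm behind it; x points along the fingers, y is the direction in which the jaws open and shut, and the axes are right-handed (so a half turn about x gives the same grasp; the last joint's range is limited). The gripper opens to 85 mm and grips with 20 to 120 N. Pads are 22 mm wide; open, the fingers measure 114 mm over their backs; the gripper's body (76 mm by 85 mm) begins 54 mm behind the grasp point. The pads swing forward as they close: fully open they stand 13 mm farther back than shut.
Start: joints at [1.598, 0.255, 0.108, 0, -1.424, -0.285], TCP at [0.14, 0.532, 0.231] pointing down, gripper open.
Joint ranges: [-2.95, 2.95], [-1.21, 1.97], [-1.09, 1.5], [-2.87, 1.71], [-2.94, -0.07], [-3.05, 3.05]. Speed limits (rad/s): [2.57, 2.57, 3.14, 3.14, 3.14, 3.14].

## Interface

Orientations are given as a unit quaternion [x, y, z, w].
In Python, from bench import monitor, read_camera, get_calibration, ticket gives the robot as it stands.
- The arm moves only by the shell command python3 -m handwheel 'ROWS'. ROWS is JSON, one flat list of numbers, 5 for each row, row after row: the shift along the world's x, y, z in mm, then the turn about the world's z in rad, then the finger opening in mm, from 0 to 85.4. A call has exactly 10 rows; each row is the pose to reach, as a shift and turn from the pose commanded when the call began; what a row does not reach only later rows make up. A row lasts 1/8 s, in which the tool goes at most 62.5 mm and 10.7 degrees, less where a joint would pass 70% of its speed; a pose out of reach is approached as far as the arm can. A call with a gripper value outside its range is refused whole. The fingers move at their own pace and stop on an object; the grip force is fixed at half the most. Time passes only in rows, so rows that repeat a pose let the fingers close, or fill a call up. It gives the time, the measured TCP pose, the force and the opening at its end, in the units of the state.
- monitor.observe(): the state, without advancing time (a new reading comes with each control period).
- read_camera(name): name is "side" or "top" or "wrist"; returns the picture (480x640x3 uint8, red, green, blue); there is no depth.
- get_calibration(name): a dict with "fx", "fy", "cx", "cy" (pixels), "R" (3x3) and "t" (3): a world point X has camera coordinates R X + t; the wrist camera has in their place "mount" (4x4, takes a point from camera to tool coordinates, whose origin is the TCP and whose axes are the tool frame's). Camera axes: x right, y down, z forward; pixel columns grow to the right and rows downward; lengths in m; the calibration is good to about 2 mm. A picture is of the moment at which its call begins: read the wrist's pose just before it. get_calibration takes no time and is no camera call.
- ticket.finish_job(): hands the job in, once; it reports no verdict.
The state is a dict: "t": time; "joint_pos": joint angles; "qd": joint speeds; "tau": joint torques, N m; "ee_pos": TCP position; "orientation": TCP orientation; "contact_force": force on the tool from outside, world axes, zero at the start; "wrist_torque": the same for the moment, N m; "opening": finger opening in m.
Only numpy, scipy, OpenCV 4.12 (cv2) and the standard library are available. Lean on these libraries where they do the work, as an engineer would, in place of code of your own. Each camera call takes 0.05 s, during which the arm holds its last target. There are 200 camera calls.

## Task

Pick up the mallet and, with several light taps of its head on the thick end of the wooden wedge, drive the wedge along between the slanted block and the panel until it stops advancing and holds the panel tight. Draw the mallet clear between taps, never touch the wedge or panel with the fingers or arm, and do not strike hard or keep forcing a wedge that has stopped, since the panel's edge bruises. Then lay the mallet gently back down flat on the bench top, off the jig, and leave the panel in the jig and the cup, jar and brush where they are.

Things in the scene. Friction and masses are not known exactly. Their poses are not given: they have to be found in the camera images.
- jig: Wooden jig fixed to the bench: board, x -105 to +125 mm, y -65 to +135 mm, 12 mm thick, origin on its underside. Fence along +x, side stop at +y. On the -x side a slanted block 110 mm long (y -10 to +100), 34 mm high on the board, is screwed down, its distance from the panel differing by a few mm each time: how far the wedge goes (25 to 70 mm) is found by feel. The wedge is driven along +y.
- jig_pad (a point): Centre of the front face of the jig's black rubber-faced pad, against which the panel is clamped; 140 mm wide, in front of the fence (52 mm above the bench). It is springy along the jig's x: it starts to yield at about 3 N and bottoms hard after 2 mm, at about 8 N. Axes as the jig's.
- panel: Loose wooden art panel with a hard painted sea picture on top, 120 (x) by 160 (y) by 32 mm, about 0.4 kg, lying flat on the jig board between pad and wedge, loose by about a millimetre; axes along the jig's. Origin: centre of its underside.
- wedge: Loose wooden wedge 150 mm long (y), 36 high, 33 wide (x) at its thick end (y -75), 12 at the thin end, 90 g, flat on the jig board between block and panel. Origin: centre of its underside. Its +x side lies along the panel; the other slopes 0.14, as the block. Driven along its +y, it slides with 1 N or so, then needs 5 to 14 N as it tightens, then stops firmly and stays. Friction varies.
- wedge_butt (a point): Centre of the wedge's flat thick end, the face to tap: 33 mm wide, 36 mm high, 12 to 48 mm above the bench (this point 30 mm), facing the wedge's -y and reaching out over the board's open side (y -65). Axes as the wedge's. Slow taps (0.05 m/s) of about 20 N seat it tight; over 40 N bruises the panel.
- mallet_grip (a point): Grip point of the mallet, in the middle of its squared wooden handle (24 mm wide, 28 mm high), 20 mm above the bench as it lies flat; 0.35 kg. Axes: x along the handle towards the head, z up. The handle runs from 27 mm ahead of this point to 163 mm behind it and ends in a pommel 32 mm wide, 40 mm high.
- mallet_head (a point): Centre of the mallet's head, 45 mm along x from the grip point and at the same height: a black rubber cylinder of 40 mm diameter, 90 mm long along the mallet's y, so its two striking faces lie 45 mm either side of this point, facing the mallet's +y and -y; the soft rubber gives about 1 mm per 6 N. Axes as the grip point's.
- cup: Clear plastic mixing cup with three wooden sticks, 76 mm wide and 95 mm high, sticks to 150 mm, standing on the bench; leave it alone. Origin: centre of its underside.
- jar: Closed jar 64 mm wide, 85 mm high, standing on the bench; leave it alone. Origin: centre of its underside.
- brush: Flat paint brush 200 mm long lying on the bench; leave it alone. Origin: centre of its length, on its underside.

How it is judged:
By the outcome, as a careful person would: the job done as asked, in the order asked, and still so for the second after the job is handed in, with the robot touching nothing.
It also fails if it takes over 64 s, if anything falls off the work surface, if the arm or the gripper's body presses on something with over 40 N, if the wrist force passes 120 N, or if a joint passes its speed limit or range.

## Working session

There is one attempt and no reset: what is moved stays moved. The work goes in short steps, Python scripts to look and compute and a shell command to move; the robot and the scene stay as the last step left them, time stands still between calls to the robot, and variables do not carry over. Pictures are saved under pics/ and viewed, about 8 in all and at most 12, crops included, and the job is handed in when it is done.

```bash
mkdir -p pics; cat > look.py <<'E'
import cv2,numpy as np,sys
from bench import monitor,read_camera,get_calibration
def snap(n,f,crop=None,scale=1):
    im=read_camera(n)
    cv2.imwrite(f'pics/{f}_full.png',im[:,:,::-1])
    if crop: x0,y0,x1,y1=crop; im=im[y0:y1,x0:x1]
    cv2.imwrite(f'pics/{f}.png',cv2.resize(im[:,:,::-1],None,fx=scale,fy=scale,interpolation=cv2.INTER_CUBIC))
def topix(n,X):
    c=get_calibration(n);p=np.array(c['R'])@np.array(X)+np.array(c['t']);return c['fx']*p[0]/p[2]+c['cx'],c['fy']*p[1]/p[2]+c['cy']
def world(n,u,v,z):
    c=get_calibration(n);R=np.array(c['R']);t=np.array(c['t'])
    d=R.T@np.array([(u-c['cx'])/c['fx'],(v-c['cy'])/c['fy'],1]);o=-R.T@t
    return o+d*(z-o[2])/d[2]
E
python3 - <<'E'
from look import *
snap('top','a');snap('side','b')
s=monitor.observe();print(s['t'],s['ee_pos'],s['orientation'],s['contact_force'])
for n in('top','side'):
    c=get_calibration(n);print(n,c['fx'],-np.array(c['R']).T@c['t'],np.array(c['R']).round(2).tolist())
E
```

```text
0.1 [0.14006442 0.53140106 0.23049501] [-0.70118185  0.09152029  0.70129028  0.09033268] [ 0.39684006 -0.38760224  0.06547253]
top 564.5755358509128 [0.40756804 0.03382831 1.11409225] [[-0.01, -1.0, 0.01], [-0.99, 0.01, -0.15], [0.15, -0.01, -0.99]]
side 462.38776999768754 [0.41424938 0.88946856 0.59206843] [[-0.98, -0.18, -0.02], [-0.08, 0.52, -0.85], [0.16, -0.84, -0.53]]
```

View pics/a.png

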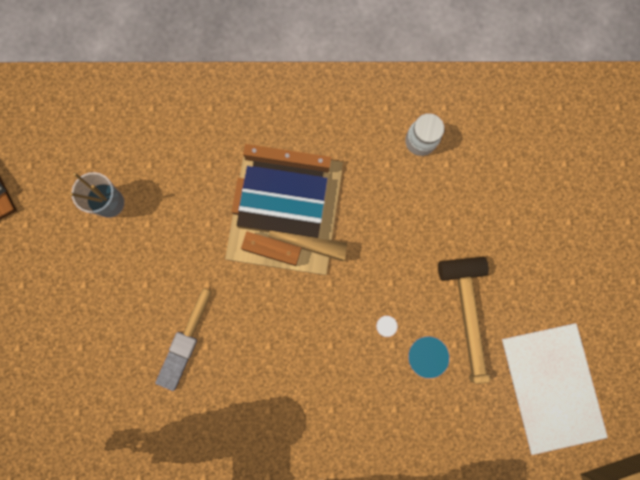

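View pics/b.png

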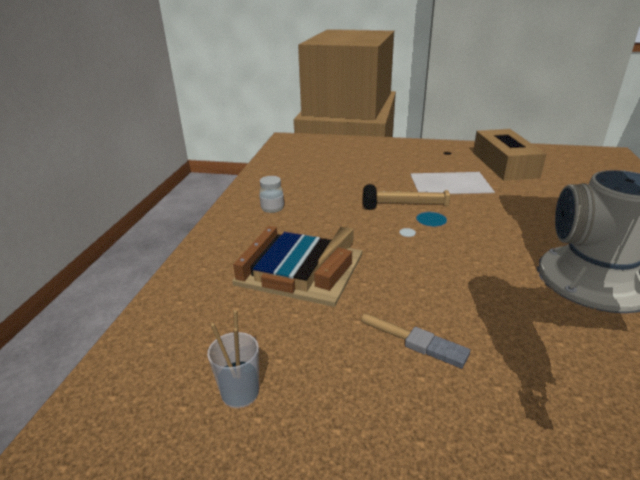

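The top view shows the jig around (285,210) with the wedge butt near (346,250) facing image right (−y). The mallet head is at (463,268) with its handle running down to (481,380). The cup (95,195), brush (185,340) and jar (427,133) are well clear. I'll zoom in to measure.

```bash
python3 - <<'E'
import cv2
im=cv2.imread('pics/a_full.png')
a=cv2.resize(im[140:280,220:360],None,fx=4,fy=4,interpolation=cv2.INTER_CUBIC)
cv2.imwrite('pics/c.png',a[:, :])
b=cv2.resize(im[250:390,430:500],None,fx=4,fy=4,interpolation=cv2.INTER_CUBIC)[:560,:240]
import numpy as np
cv2.imwrite('pics/c.png',np.hstack([a,b]))
E
```

```text
(no output)
```

View pics/c.png

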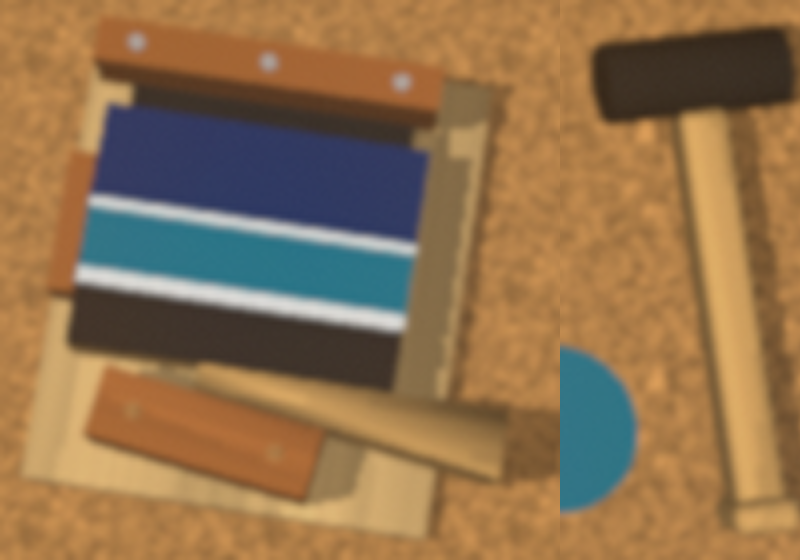

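```bash
python3 - <<'E'
from look import *
A=lambda x,y,z:world('top',220+(x-1.5)/4,140+(y-1.5)/4,z)
B=lambda x,y,z:world('top',430+(x-561.5)/4,250+(y-1.5)/4,z)
P=[A(x,y,.044)[:2] for x,y in((108,103),(430,152),(393,390),(68,348))]
print('panel',np.round(P,4).tolist(),'centre',np.mean(P,0).round(4))
P=np.array(P);
for a,b in((0,1),(3,2)): d=P[a]-P[b];print(np.linalg.norm(d),'yaw',np.degrees(np.arctan2(-d[0],d[1])))
for a,b in((0,3),(1,2)): d=P[a]-P[b];print(np.linalg.norm(d),'yaw',np.degrees(np.arctan2(d[1],d[0])))
for q in((508,408),(500,480)):print('butt',A(*q,.048).round(4))
for q in((22,476),(430,538)):print('board',A(*q,.012).round(4))
h0=(B(680,112,.034)+B(724,110,.034))/2;h1=(B(732,500,.034)+B(782,496,.034))/2
p=(B(732,530,.04)+B(797,527,.04))/2
print('handle',h0,h1,p,np.degrees(np.arctan2(*(h0-h1)[1::-1])))
for q in((594,75),(792,65)):print('headends',B(*q,.02).round(4),B(*q,.03).round(4))
for q in((690,28),(690,116)):print('head',B(*q,.02).round(4))
E
```

```text
panel [[0.7127, 0.1413], [0.6874, -0.0156], [0.5703, 0.0036], [0.5915, 0.1594]] centre [0.6405 0.0721]
0.15888290400324456 yaw -9.145515821208635
0.1572676263387395 yaw -7.77210211107074
0.12248446492115672 yaw -8.50544055143773
0.11870774447886172 yaw -9.286530932166938
butt [ 0.5607 -0.0512  0.048 ]
butt [ 0.5261 -0.0468  0.048 ]
board [0.5335 0.1849 0.012 ]
board [ 0.5018 -0.0147  0.012 ]
handle [ 0.49199807 -0.27891948  0.034     ] [ 0.31034033 -0.29610338  0.034     ] [ 0.29700176 -0.29706041  0.04      ] 5.403810595735779
headends [ 0.511 -0.231  0.02 ] [ 0.51   -0.2286  0.03  ]
headends [ 0.5153 -0.3281  0.02  ] [ 0.5143 -0.3248  0.03  ]
head [ 0.5338 -0.279   0.02  ]
head [ 0.4907 -0.277   0.02  ]
```

```bash
cat >> look.py <<'E'
from scipy.spatial.transform import Rotation as Ro
def st():
    s=monitor.observe();R=Ro.from_quat(s['orientation']).as_matrix()
    print('t',round(s['t'],2),'tcp',np.round(np.array(s['ee_pos'])*1e3,1),'jawyaw',round(np.degrees(np.arctan2(R[1,1],R[0,1])),1),'down',R[:,0].round(3),'F',np.round(s['contact_force'],1),'M',np.round(s['wrist_torque'],2),'op',round(s['opening']*1e3,1),'q6',round(s['joint_pos'][5],2));return s,R
def wworld(u,v,z,s):
    c=get_calibration('wrist');M=np.array(c['mount']);R=Ro.from_quat(s['orientation']).as_matrix()
    o=R@M[:3,3]+s['ee_pos'];d=R@M[:3,:3]@np.array([(u-c['cx'])/c['fx'],(v-c['cy'])/c['fy'],1])
    return o+d*(z-o[2])/d[2]
def wpix(X,s):
    c=get_calibration('wrist');M=np.array(c['mount']);R=Ro.from_quat(s['orientation']).as_matrix()
    p=M[:3,:3].T@(R.T@(np.array(X)-s['ee_pos'])-M[:3,3]);return c['fx']*p[0]/p[2]+c['cx'],c['fy']*p[1]/p[2]+c['cy']
E
python3 - <<'E'
from look import *
s,R=st();c=get_calibration('wrist');print(np.round(c['mount'],3).tolist(),c['fx'])
E
```

```text
t 0.1 tcp [140.1 531.4 230.5] jawyaw -104.8 down [-0.    -0.002 -1.   ] F [ 0.4 -0.4  0.1] M [ 0.03 -0.01  0.07] op 85.5 q6 -0.28
[[-0.001, -0.275, 0.961, -0.143], [1.0, 0.0, 0.001, 0.001], [-0.001, 0.961, 0.275, -0.07], [0.0, 0.0, 0.0, 1.0]] 404.6512073294485
```

```bash
python3 -m handwheel '[30,-50,0,0.04,85, 70,-100,0,0.08,85, 110,-150,0,0.12,85, 150,-200,0,0.16,85, 190,-250,0,0.20,85, 230,-300,0,0.24,85, 265,-350,0,0.28,85, 295,-405,0,0.32,85, 315,-460,0,0.353,85, 325,-515,0,0.353,85]'; python3 -m handwheel '[0,-58,-5,0,85, 0,-116,-10,0,85, 0,-174,-15,0,85, 0,-230,-20,0,85, 0,-270,-25,0,85, 0,-290,-28,0,85, 0,-299,-30,0,85, 0,-299,-30,0,85, 0,-299,-30,0,85, 0,-299,-30,0,85]'; python3 -c "
from look import *
st();snap('wrist','d')"
```

```text
t: 1.35
ee_pos: [0.4655, 0.0148, 0.2307]
orientation: [-0.706, -0.034, 0.707, -0.034]
contact_force: [0.8, 0.8, -0.3]
opening: 0.085
t: 2.6
ee_pos: [0.4655, -0.2814, 0.2016]
orientation: [0.706, 0.034, -0.706, 0.034]
contact_force: [-0.2, 0.4, 0.4]
opening: 0.0851
t 2.6 tcp [ 465.5 -281.4  201.6] jawyaw -84.5 down [ 0.001 -0.    -1.   ] F [-0.2  0.4  0.4] M [-0.06 -0.02  0.02] op 85.1 q6 1.92
```

View pics/d.png

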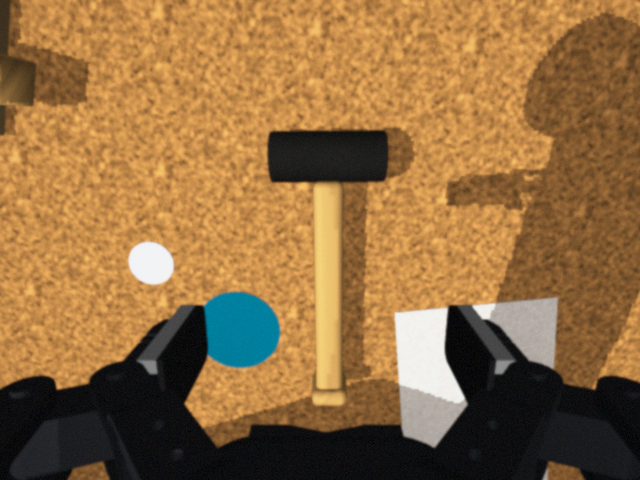

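The wrist view shows the head from (269,156) to (387,155) and the handle centreline from (328,184) to (329,386). It looks nearly aligned with the tool.

```bash
python3 - <<'E'
from look import *
s=monitor.observe()
W=lambda u,v,z:wworld(u,v,z,s)
e0,e1=W(268.5,156,.025),W(387.5,155,.025);print('head',e0,e1,(e0+e1)/2,np.linalg.norm(e0-e1),np.degrees(np.arctan2(*(e0-e1)[:2]*[1,1]))) 
a,b=W(328.3,184,.034),W(329,386,.034);print('handle',a,b,'yaw',np.degrees(np.arctan2(*(a-b)[1::-1])))
print('pommel',W(330,404,.03),W(330,389,.04))
print('head bottom/top rows',W(328,130,.03),W(328,182,.02))
print([np.round(wpix(p,s),1) for p in ([.466,-.283,.034],)])
print('butt?',W(35,60,.048),W(35,100,.048))
E
```

```text
head [ 0.50599123 -0.23455749  0.025     ] [ 0.51565862 -0.32628478  0.025     ] [ 0.51082493 -0.28042113  0.025     ] 0.09223532038245581 -6.016351620573839
handle [ 0.49012694 -0.28264259  0.034     ] [ 0.31104623 -0.30099208  0.034     ] yaw 5.850388696792109
pommel [ 0.28923984 -0.30411683  0.03      ] [ 0.31241551 -0.30168001  0.04      ]
head bottom/top rows [ 0.5298881  -0.27851157  0.03      ] [ 0.48970375 -0.28254861  0.02      ]
[array([325.7, 214.6])]
butt? [ 0.5564498 -0.0768548  0.048    ] [ 0.53049257 -0.07429975  0.048     ]
```

```bash
python3 -m handwheel '[6,-3,-50,0.005,85, 6,-3,-100,0.005,85, 6,-3,-150,0.005,85, 6,-3,-180,0.005,85, 6,-3,-190,0.005,85, 6,-3,-196,0.005,85, 6,-3,-196,0.005,85, 6,-3,-196,0.005,50, 6,-3,-196,0.005,30, 6,-3,-196,0.005,15]'; python3 -m handwheel '[0,0,0,0,15, 0,0,0,0,15, 0,0,0,0,15, 0,0,0,0,15, 0,0,5,0,15, 0,0,15,0,15, 0,0,35,0,15, 0,0,60,0,15, 0,0,60,0,15, 0,0,60,0,15]'; python3 -c "
from look import *
st();snap('wrist','e')"
```

```text
t: 3.9
ee_pos: [0.4714, -0.2852, 0.0057]
orientation: [0.706, 0.035, -0.706, 0.035]
contact_force: [0.2, -0.3, -0.4]
opening: 0.0316
t: 5.15
ee_pos: [0.4705, -0.2848, 0.0643]
orientation: [-0.706, -0.036, 0.707, -0.035]
contact_force: [0.2, -0.9, -3.6]
opening: 0.0233
t 5.15 tcp [ 470.5 -284.8   64.3] jawyaw -84.3 down [-0.001  0.001 -1.   ] F [ 0.2 -0.9 -3.6] M [ 0.02 -0.01 -0.07] op 23.3 q6 1.93
```

View pics/e.png

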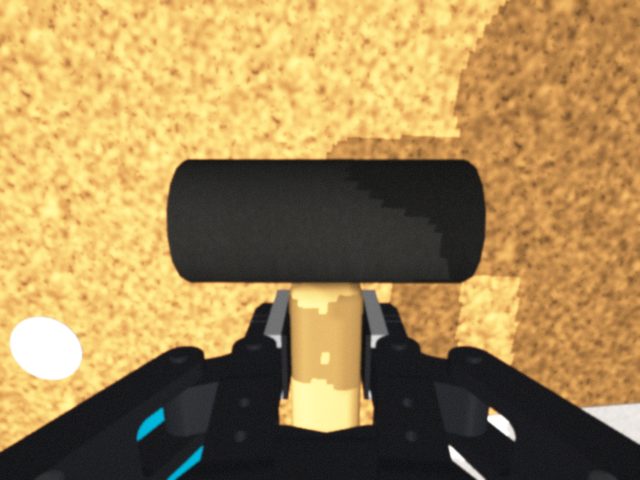

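The mallet is held squarely: head centred at (327,220), handle between both pads, and a weight reading of about 3.6 N. Next I'll work out the head offset and the approach.

```bash
python3 - <<'E'
from look import *
s,R=st()
for z in(.075,.079,.083):
    a,b=wworld(167.5,220,z,s),wworld(485.5,218,z,s);h=(a+b)/2;print(z,np.linalg.norm(a-b),h-s['ee_pos'],'yaw',np.degrees(np.arctan2(*(a-b)[:2]))*-1)
yaw=np.radians(-8.6);X=np.array([np.cos(yaw),np.sin(yaw)]);Y=np.array([-X[1],X[0]])
butt=np.array([.544,-.049])
h=butt-.007*X-.045*Y;print('head at contact',h,'Y',Y,'tcp at contact (head 39 mm ahead)',h-.039*X)
E
```

```text
t 5.2 tcp [ 470.3 -284.7   64. ] jawyaw -84.3 down [-0.002  0.001 -1.   ] F [-0.   0.4 -3.6] M [-0.01 -0.01 -0.02] op 22.8 q6 1.93
0.075 0.1061066555765577 [0.03852542 0.00238122 0.01101162] yaw 6.124444910931843
0.079 0.10288121555182711 [0.03946195 0.00248186 0.01501162] yaw 6.124444910931801
0.083 0.09965577552709656 [0.04039848 0.0025825  0.01901162] yaw 6.1244449109318175
head at contact [ 0.53034961 -0.09244729] Y [0.14953534 0.98875638] tcp at contact (head 39 mm ahead) [ 0.49178812 -0.08661541]
```

```bash
python3 -m handwheel '[2,20,0,-0.03,15, 4,45,0,-0.08,15, 7,75,0,-0.13,15, 10,105,0,-0.18,15, 13,135,0,-0.23,15, 16,158,0,-0.251,15, 18,170,-10,-0.251,15, 18,173,-27,-0.251,15, 18,173,-38,-0.251,15, 18,173,-42,-0.251,15]'; python3 -c "
from look import *
s,R=st();snap('wrist','f')
print(np.round(wpix([.5607,-.0512,.048],s)),np.round(wpix([.5275,-.0465,.048],s)))"
```

```text
t: 6.45
ee_pos: [0.4883, -0.1126, 0.022]
orientation: [-0.704, 0.053, 0.706, 0.053]
contact_force: [-0.5, 0.1, -2.9]
opening: 0.0233
t 6.45 tcp [ 488.3 -112.6   22. ] jawyaw -98.7 down [-0.002 -0.    -1.   ] F [-0.5  0.1 -2.9] M [ 0.04  0.01 -0.05] op 23.3 q6 1.33
[ 67. 150.] [ 88. 263.]
```

View pics/f.png

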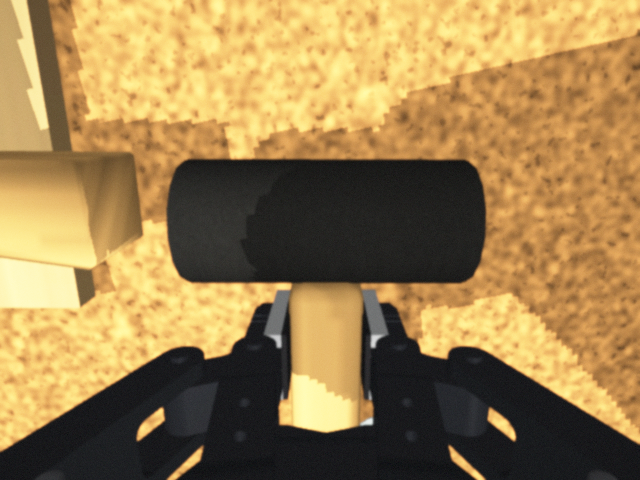

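The wedge's thick end is at (77,152)–(96,265), level with and parallel to the head face at column 168. That is about 24 mm of gap and within 3 mm of the estimate. I'll shift the head 2 mm further from the panel and make the first light tap.

```bash
python3 -m handwheel '[-2,0.3,0,0,15, -1.6,3.3,0,0,15, -0.8,8.2,0,0,15, -0.1,13.2,0,0,15, 0.7,18.1,0,0,15, 1.4,23,0,0,15, 2.2,28,0,0,15, 2.9,32.9,0,0,15, 2.9,32.9,0,0,15, 2.9,32.9,0,0,15]'; python3 -c "
from look import *
s,R=st();snap('wrist','g')"
```

```text
t: 7.75
ee_pos: [0.4921, -0.0793, 0.0233]
orientation: [-0.705, 0.053, 0.705, 0.053]
contact_force: [0.0, -0.1, -3.9]
opening: 0.0231
t 7.75 tcp [492.1 -79.3  23.3] jawyaw -98.6 down [-0.  0. -1.] F [ 0.  -0.1 -3.9] M [-0.01 -0.06 -0.01] op 23.1 q6 1.26
```

View pics/g.png

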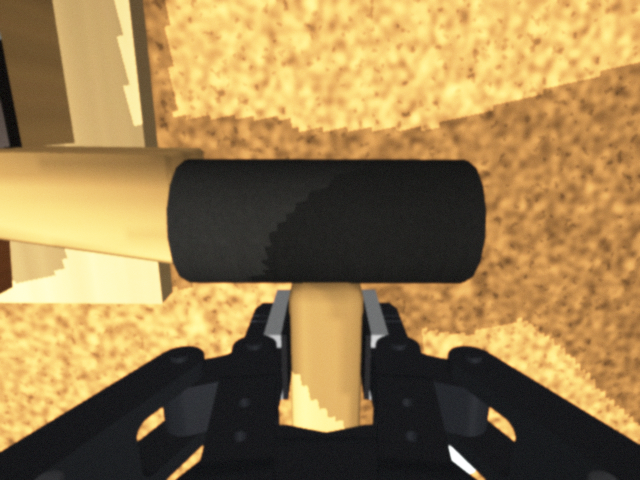

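Head face is in contact with the butt, and the wedge slid about 9 mm with almost no force. The head's +x edge (row 160) stays inside the panel-side edge of the wedge (row 150). Next tap pair.

```bash
python3 -m handwheel '[-1.3,-8.9,0,0,15, -0.4,-3,0,0,15, 0.4,3,0,0,15, 1,7,0,0,15, 1,7,0,0,15, -0.4,-3,0,0,15, -0.4,-3,0,0,15, 0.4,3,0,0,15, 1.3,8.9,0,0,15, 1.8,11.9,0,0,15]'; python3 -c "
from look import *
st()"; python3 -m handwheel '[-1.3,-8.9,0,0,15, -1.8,-11.9,0,0,15, -1.8,-11.9,0,0,15, -0.9,-5.9,0,0,15, 0,0,0,0,15, 0.4,3,0,0,15, 0.7,5,0,0,15, 0.7,5,0,0,15, 0.7,5,0,0,15, 0.7,5,0,0,15]'; python3 -c "
from look import *
st()"
```

```text
t: 9.05
ee_pos: [0.4941, -0.0679, 0.0235]
orientation: [0.705, -0.054, -0.705, -0.053]
contact_force: [1.1, -10.0, -3.4]
opening: 0.0233
t 9.05 tcp [494.1 -67.9  23.5] jawyaw -98.6 down [-0.    -0.002 -1.   ] F [  1.1 -10.   -3.4] M [-3.19 -0.46 -0.6 ] op 23.3 q6 1.24
t: 10.3
ee_pos: [0.4948, -0.0638, 0.0236]
orientation: [0.705, -0.054, -0.705, -0.052]
contact_force: [1.3, -9.8, -4.0]
opening: 0.0236
t 10.3 tcp [494.8 -63.8  23.6] jawyaw -98.7 down [-0.    -0.003 -1.   ] F [ 1.3 -9.8 -4. ] M [-3.5  -0.47 -0.63] op 23.6 q6 1.23
```

```bash
python3 -m handwheel '[-1.3,-8.9,0,0,15, -1.8,-11.9,0,0,15, -1.8,-11.9,0,0,15, -0.9,-5.9,0,0,15, 0,0,0,0,15, 0.4,3,0,0,15, 0.6,4,0,0,15, 0.6,4,0,0,15, 0.6,4,0,0,15, 0.6,4,0,0,15]'; python3 -c "
from look import *
st()"; python3 -m handwheel '[-1.3,-8.9,0,0,15, -1.8,-11.9,0,0,15, -1.8,-11.9,0,0,15, -0.9,-5.9,0,0,15, 0,0,0,0,15, 0.4,3,0,0,15, 0.6,4,0,0,15, 0.6,4,0,0,15, 0.6,4,0,0,15, 0.6,4,0,0,15]'; python3 -c "
from look import *
st()"
```

```text
t: 11.55
ee_pos: [0.495, -0.0602, 0.0235]
orientation: [-0.705, 0.055, 0.705, 0.052]
contact_force: [0.3, -11.6, -3.5]
opening: 0.023
t 11.55 tcp [495.  -60.2  23.5] jawyaw -98.7 down [-0.001 -0.003 -1.   ] F [  0.3 -11.6  -3.5] M [-4.07 -0.34 -0.75] op 23.0 q6 1.22
t: 12.8
ee_pos: [0.4955, -0.0566, 0.0235]
orientation: [-0.705, 0.055, 0.705, 0.052]
contact_force: [0.6, -13.4, -3.6]
opening: 0.0237
t 12.8 tcp [495.5 -56.6  23.5] jawyaw -98.7 down [-0.001 -0.004 -1.   ] F [  0.6 -13.4  -3.6] M [-4.78 -0.37 -0.83] op 23.7 q6 1.21
```

```bash
python3 -m handwheel '[-1.3,-8.9,0,0,15, -1.8,-11.9,0,0,15, -1.8,-11.9,0,0,15, -0.9,-5.9,0,0,15, 0,0,0,0,15, 0.4,3,0,0,15, 0.6,4,0,0,15, 0.6,4,0,0,15, 0.6,4,0,0,15, 0.6,4,0,0,15]'; python3 -c "
from look import *
st()"
```

```text
t: 14.05
ee_pos: [0.4958, -0.0534, 0.0236]
orientation: [-0.705, 0.055, 0.706, 0.052]
contact_force: [0.2, -17.7, -3.0]
opening: 0.0227
t 14.05 tcp [495.8 -53.4  23.6] jawyaw -98.7 down [-0.002 -0.005 -1.   ] F [  0.2 -17.7  -3. ] M [-6.02 -0.31 -0.88] op 22.7 q6 1.2
```

```bash
python3 -m handwheel '[-1.3,-8.9,0,0,15, -1.8,-11.9,0,0,15, -1.8,-11.9,0,0,15, -0.9,-5.9,0,0,15, 0,0,0,0,15, 0.2,1.5,0,0,15, 0.3,2,0,0,15, 0.3,2,0,0,15, 0.3,2,0,0,15, 0.3,2,0,0,15]'; python3 -c "
from look import *
st();snap('wrist','h')"
```

```text
t: 15.3
ee_pos: [0.4959, -0.0517, 0.0235]
orientation: [-0.704, 0.056, 0.706, 0.052]
contact_force: [0.8, -18.9, -3.9]
opening: 0.023
t 15.3 tcp [495.9 -51.7  23.5] jawyaw -98.7 down [-0.002 -0.005 -1.   ] F [  0.8 -18.9  -3.9] M [-6.4  -0.26 -0.9 ] op 23.0 q6 1.2
```

View pics/h.png

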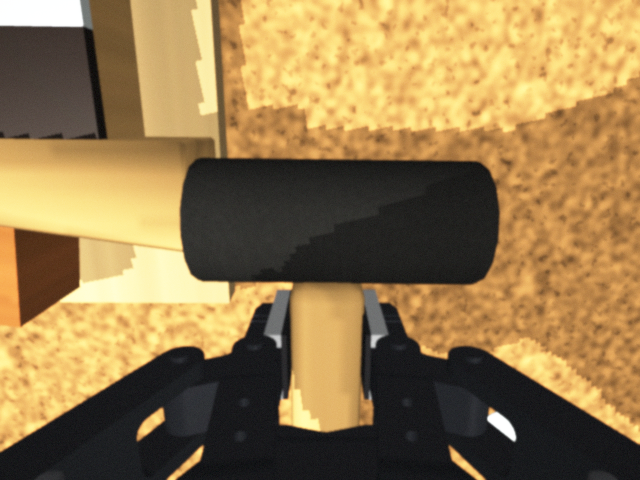

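The wedge still advances about 1.5 mm per tap. The head is displaced about 13 px by rubber compression, with the handle square in the pads and no touching of panel (100,135) or block (80,290). Continuing with small steps.

```bash
python3 -m handwheel '[-1.3,-8.9,0,0,15, -1.8,-11.9,0,0,15, -1.8,-11.9,0,0,15, -0.9,-5.9,0,0,15, 0,0,0,0,15, 0.2,1.5,0,0,15, 0.2,1.5,0,0,15, 0.2,1.5,0,0,15, 0.2,1.5,0,0,15, 0.2,1.5,0,0,15]'; python3 -c "
from look import *
st()"
```

```text
t: 16.6
ee_pos: [0.496, -0.0502, 0.0235]
orientation: [-0.704, 0.056, 0.706, 0.052]
contact_force: [1.6, -18.5, -2.4]
opening: 0.023
t 16.6 tcp [496.  -50.2  23.5] jawyaw -98.7 down [-0.003 -0.006 -1.   ] F [  1.6 -18.5  -2.4] M [-6.6  -0.28 -0.94] op 23.0 q6 1.2
```

```bash
python3 -m handwheel '[-1.3,-8.9,0,0,15, -1.8,-11.9,0,0,15, -1.8,-11.9,0,0,15, -0.9,-5.9,0,0,15, 0,0,0,0,15, 0.2,1.5,0,0,15, 0.2,1.5,0,0,15, 0.2,1.5,0,0,15, 0.2,1.5,0,0,15, 0.2,1.5,0,0,15]'; python3 -c "
from look import *
st()"
```

```text
t: 17.85
ee_pos: [0.4959, -0.0494, 0.0235]
orientation: [-0.704, 0.056, 0.706, 0.051]
contact_force: [0.9, -22.7, -2.5]
opening: 0.0232
t 17.85 tcp [495.9 -49.4  23.5] jawyaw -98.7 down [-0.003 -0.007 -1.   ] F [  0.9 -22.7  -2.5] M [-7.61 -0.17 -0.98] op 23.2 q6 1.19
```

This tap added 4 N and the wedge advanced only about 0.1 mm. I'll confirm with one tap to the same depth.

```bash
python3 -m handwheel '[-1.3,-8.9,0,0,15, -1.8,-11.9,0,0,15, -1.8,-11.9,0,0,15, -1.8,-11.9,0,0,15, -0.9,-5.9,0,0,15, 0,0,0,0,15, 0.1,0.5,0,0,15, 0.1,0.5,0,0,15, 0.1,0.5,0,0,15, 0.1,0.5,0,0,15]'; python3 -c "
from look import *
st()"
```

```text
t: 19.1
ee_pos: [0.4958, -0.0492, 0.0235]
orientation: [-0.704, 0.056, 0.706, 0.051]
contact_force: [-0.3, -23.3, -3.3]
opening: 0.023
t 19.1 tcp [495.8 -49.2  23.5] jawyaw -98.7 down [-0.004 -0.007 -1.   ] F [ -0.3 -23.3  -3.3] M [-7.79 -0.04 -1.03] op 23.0 q6 1.19
```

The same command gives the same force (23 N) and no advance, so the wedge is seated. I'll withdraw and carry the mallet back towards its original spot.

```bash
python3 -m handwheel '[-1.3,-8.9,0,0,15, -3,-20,0,0,15, -6,-40,0,0,15, -9,-60,5,0,15, -12,-90,20,0.05,15, -15,-120,40,0.1,15, -18,-155,50,0.15,15, -21,-190,50,0.2,15, -24,-225,50,0.251,15, -24,-236,50,0.251,15]'; python3 -c "
from look import *
st();snap('wrist','i');snap('top','j',(220,140,360,280),4)
a=cv2.imread('pics/i_full.png');b=cv2.imread('pics/j.png')
cv2.imwrite('pics/ij.png',np.hstack([cv2.resize(a,(400,300)),cv2.resize(b,(300,300))]))"
```

```text
t: 20.35
ee_pos: [0.473, -0.2821, 0.073]
orientation: [0.706, 0.035, -0.706, 0.035]
contact_force: [0.7, -0.0, -4.2]
opening: 0.0232
t 20.35 tcp [ 473.  -282.1   73. ] jawyaw -84.3 down [ 0.  0. -1.] F [ 0.7 -0.  -4.2] M [ 0.05 -0.05  0.01] op 23.2 q6 1.92
```

View pics/ij.png

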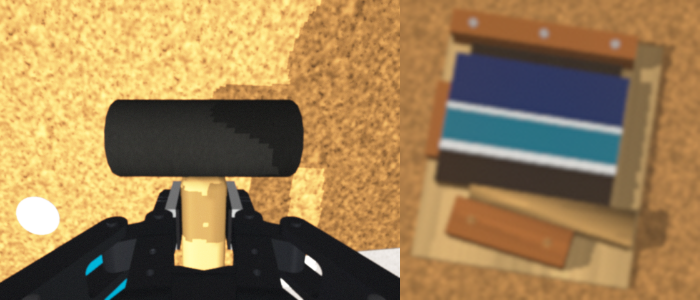

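The right pane shows the wedge seated between block and panel with everything in place. The left pane shows the mallet still square in the grip, head centred. Lowering gently.

```bash
python3 -m handwheel '[0,0,-15,0,15, 0,0,-30,0,15, 0,0,-45,0,15, 0,0,-55,0,15, 0,0,-60,0,15, 0,0,-63,0,15, 0,0,-65,0,15, 0,0,-66,0,15, 0,0,-67,0,15, 0,0,-67,0,15]'; python3 -c "
from look import *
st()"
```

```text
t: 21.7
ee_pos: [0.4732, -0.2809, 0.0064]
orientation: [0.706, 0.035, -0.706, 0.035]
contact_force: [0.9, 0.2, -4.6]
opening: 0.0231
t 21.7 tcp [ 473.2 -280.9    6.4] jawyaw -84.3 down [ 0. -0. -1.] F [ 0.9  0.2 -4.6] M [-0.02 -0.02  0.03] op 23.1 q6 1.92
```

```bash
python3 -m handwheel '[0,0,-0.3,0,15, 0,0,-0.6,0,15, 0,0,-0.9,0,15, 0,0,-1.2,0,15, 0,0,-1.2,0,15, 0,0,-1.2,0,15, 0,0,-1.2,0,15, 0,0,-1.2,0,15, 0,0,-1.2,0,15, 0,0,-1.2,0,15]'; python3 -c "
from look import *
st()"
```

```text
t: 22.95
ee_pos: [0.4733, -0.281, 0.0057]
orientation: [0.706, 0.035, -0.706, 0.036]
contact_force: [-3.0, 1.3, 6.2]
opening: 0.0231
t 22.95 tcp [ 473.3 -281.     5.7] jawyaw -84.2 down [ 0. -0. -1.] F [-3.   1.3  6.2] M [ 0.66  0.92 -0.08] op 23.1 q6 1.92
```

The mallet rests on the bench, so I'll release it and lift clear.

```bash
python3 -m handwheel '[0,0,0.4,0,15, 0,0,0.4,0,26, 0,0,0.4,0,32, 0,0,0.4,0,45, 0,0,0.4,0,60, 0,0,0.4,0,60, 0,0,0.4,0,60, 0,0,15,0,60, 0,0,40,0,60, 0,0,80,0,60]'; python3 -m handwheel '[0,0,50,0,60, 0,0,90,0,60, 0,0,120,0,60, 0,0,120,0,60, 0,0,120,0,60, 0,0,120,0,60, 0,0,120,0,60, 0,0,120,0,60, 0,0,120,0,60, 0,0,120,0,60]'; python3 -c "
from look import *
st();snap('wrist','k');snap('top','l')
a=cv2.imread('pics/k_full.png');b=cv2.imread('pics/l_full.png')
cv2.imwrite('pics/kl.png',np.hstack([cv2.resize(a,(400,300)),cv2.resize(b,(400,300))]))"
```

```text
t: 24.2
ee_pos: [0.4725, -0.2807, 0.086]
orientation: [-0.706, -0.036, 0.707, -0.035]
contact_force: [0.9, -0.3, -0.1]
opening: 0.0601
t: 25.45
ee_pos: [0.4732, -0.2809, 0.205]
orientation: [-0.706, -0.035, 0.706, -0.035]
contact_force: [-0.3, -0.4, 0.6]
opening: 0.0598
t 25.45 tcp [ 473.2 -280.9  205. ] jawyaw -84.3 down [-0. -0. -1.] F [-0.3 -0.4  0.6] M [-0.02  0.06 -0.02] op 59.8 q6 1.92
```

View pics/kl.png

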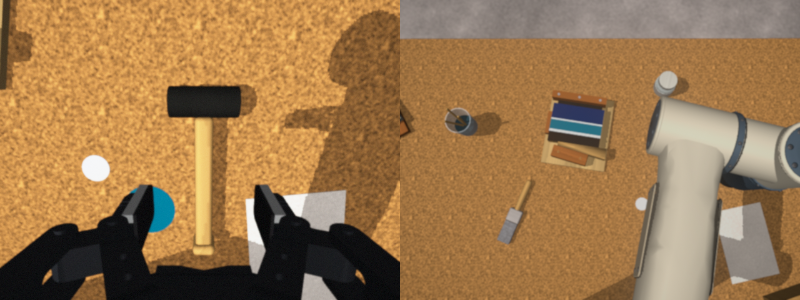

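The mallet lies flat on the bench off the jig, and the gripper is clear. The wedge is in place, and the cup, jar and brush have not moved.

```bash
python3 -c "
from bench import ticket;print(ticket.finish_job())"
```

```text
the job is handed in; nothing more can be done
None
```

The wedge is seated and the job is handed in at 25.6 s of the 64 s allowed. I picked up the mallet and drove the wedge with ten light taps at about 0.05 m/s, drawing the head clear by about 10–12 mm between them. The head stayed about 3 mm or more inside the panel-side edge of the wedge.

- **Feel of the taps:** The readings held at the end of the taps rose from near 0 to about 10, 13, 18 and then 23 N. I could only read the force at the end of each move, so the peak within a tap was not measured. The estimated wedge travel was about 35 mm.
- **Stop:** The second-to-last tap moved the wedge only about 0.1 mm. The last one, 0.5 mm deeper, gave no measurable advance (23.3 N against 22.7 N), so I stopped there. I did not check the panel's tightness any other way.
- **Mallet:** I laid it flat at almost its original spot. It pressed down with about 10 N more than its own weight just before release, and I eased up 0.4 mm before opening the fingers.
- **Last pictures:** The wedge is between block and panel, the panel is in the jig, and the cup, jar and brush are where they were. The gripper is clear, with near-zero force on it. No check failed or disagreed.

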